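# Refit the filler plates of a vacuum packer

## Task

Put the two washed white filler plates back into the chamber of the vacuum packer so that together they fill its floor: slide the rear plate's tongue fully home under the steel lip at the back of the chamber, then lay the front plate flat in the space that is left. Leave both plates lying flat on the chamber floor, keep the lid up, and do not disturb the other things on the worktop.

Things in the scene. Friction and masses are not known exactly. Their poses are not given: they have to be found in the camera images.
- vac_packer: Bench-top chamber vacuum packer, stainless, fixed; 280 mm wide, 400 mm deep with its sloping front panel, rim 118 mm over the worktop. Origin: on the worktop under the middle of the plate bed; +x to its rear (lid hinge), +y to its left, z up. Chamber open at the top, walls 50 mm high inside, top edges flared by 6 mm.
- bed (a point): Middle of the plate bed on the chamber floor, 68 mm over the worktop; axes as vac_packer. The bed is 208 x 208 mm: rear wall at x +104 mm, side walls at y -104 and +104; in front it ends at x -104 at the seal bar, which stands across the chamber (34 mm wide, 36 mm high).
- lip (a point): Middle of the front edge of the fixed steel lip that runs along the rear wall, at its underside; axes as vac_packer. The lip is 200 mm long, 5 mm thick, overhangs the chamber floor by 16 mm and leaves 21 mm under it: a plate's tongue can enter only by sliding rearward (+x) along the floor.
- lid (a joint): Clear lid's hinge, rad: 0 closed, 1.26 fully open; stands at 1.15 to 1.22, stays by friction. Hinge line 137 mm behind the bed's middle, 130 mm over the worktop; lid 297 mm long, 264 wide, 14 thick. It leans forward over the rear of the chamber: a tool that reaches in there must lean toward the machine's front by some 30 to 40 degrees.
- rear_home (a point): Where rear_plate_grip comes to lie when the rear plate is fully home: 47 mm behind and 8 mm left of the bed's middle, 15 mm over the chamber floor; axes as vac_packer.
- front_home (a point): Where front_plate_grip comes to lie when the front plate is in place (4 mm free all round, the rear plate being home): 50 mm in front and 33 mm right of the bed's middle, 15 mm over the chamber floor; axes as vac_packer.
- rear_plate_grip (a point): Rear filler plate: white plastic, flat L, 30 mm thick, 0.45 kg, with a tongue. The point is mid-height in the middle of its grip web (24 mm across y, 50 mm along x) between two through slots for the fingers, each 34 (y) x 50 (x). x is rearward when home. From the point it reaches x -38 to +57, y -108 to +92, plus a block x -78 to -38, y +22 to +92 mm.
- rear_plate_tongue (a point): Middle of the rear edge of the rear plate's tongue, at the underside. The tongue is the rearmost 18 mm of the plate, over its full 200 mm width, and only 16 mm thick. Axes as rear_plate_grip.
- front_plate_grip (a point): Front filler plate: white plastic, flat L, 30 mm thick, 0.40 kg, no tongue. The point is mid-height in the middle of its grip web (24 mm across y, 50 mm along x) between two through slots, each 34 (y) x 50 (x). x is rearward when in place. From the point it reaches x -50 to +15, y -67 to +133, plus a block x +15 to +55, y -67 to +55 mm.
- label_roll: Roll of tape lying flat, 100 mm across, 25 mm high; bystander.
- marker_2: Marker pen, 135 mm long, lying down; bystander.
- shears: Scissors with blue handles, 199 mm long, lying flat; bystander.
- temp_probe: Cream hand thermometer, 165 mm long, lying flat; bystander.

How it is judged (in metres and radians):
On the way, in this order (a step that is already met when the one before it is completed fails the run):
1. the rear plate lies flat on the chamber floor, its tongue under the lip (horizontal distance between rear_plate_grip and rear_home below 0.011 m and z of rear_plate_grip in the frame of rear_home between -0.003 and 0.003 m and angle between rear_plate_grip's own z axis and vertical below 0.035 rad and angle between the x axis of rear_plate_grip and the x axis of rear_home, either way round below 0.07 rad and x of rear_plate_grip in the frame of rear_home above -0.0085 m), for 0.1 s.
2. the front plate lies flat in the space in front of it (horizontal distance between front_plate_grip and front_home below 0.013 m and z of front_plate_grip in the frame of front_home between -0.003 and 0.003 m and angle between front_plate_grip's own z axis and vertical below 0.035 rad and angle between the x axis of front_plate_grip and the x axis of front_home, either way round below 0.07 rad), for 0.1 s.
At the end, for the whole second after the job is handed in: Both plates lie flat on the chamber floor (within 3 mm and 2 degrees), squared with it (4 degrees); the rear plate is within 8 mm of fully home, its tongue under the lip, 11 mm overall; the front plate is within 13 mm of its place; the lid is up (over 0.9 rad) (all of step 1 and all of step 2 and value of joint lid above 0.9 rad); the robot touches nothing.
It fails at once if the lid is pulled or knocked down (value of joint lid below 0.9 rad).
It fails at once if another thing on the worktop is knocked away (more than 40 mm) (distance of any of label_roll, marker_2, shears, temp_probe from where it was at the start of the episode above 0.04 m).
It also fails if it takes over 58 s, if anything falls off the work surface, if the arm or the gripper's body presses on something with over 40 N, if the wrist force passes 120 N, or if a joint passes its speed limit or range.

## Robot

A 6-joint arm with a two-finger parallel gripper is mounted at the origin on the work surface; the furniture and walls round the work are solid. World frame = base frame: x ahead of the robot, y to its left, z up, the work surface at z = 0. Lengths are in mm, angles in rad, forces in N, time in s.
With the tool pointing down it reaches from about 350 to 775 mm from the base axis. Payload 7.3 kg.
Tool frame: the origin (TCP) lies at the very end of the fingers, on their centre line; the grasp point (between the pads) lies 19 mm behind it (bot.grip_point_offset is the distance from the TCP to the grasp point, in mm); z points along the fingers, y is the line along which they close (so a half turn about z gives the same grasp; the last joint's range is limited). The gripper opens to 92 mm and grips with 3 to 60 N. Pads are 19 mm wide; open, the fingers measure 130 mm over their backs; the gripper's body (75 mm by 190 mm) begins 47 mm behind the grasp point.
Start: joints at [1.176, 0.342, 1.524, -0, 1.275, -0.146], TCP at [129.26, 508.858, 226.741] pointing down, gripper open.
Joint ranges: [-2.53, 2.53], [-0.77, 2.02], [0.04, 2.7], [-1, 4.14], [0.28, 2.66], [-3.11, 3.11]. Speed limits (rad/s): [2.57, 2.57, 3.14, 3.14, 3.14, 3.14].

## Interface

Orientations are given as [roll, pitch, yaw] about the fixed x, y, z axes, in that order (R = Rz(yaw) Ry(pitch) Rx(roll)).
In Python, from plant import bot gives the robot as it stands. The module is installed in compiled form; this text tells all that it offers.
- The arm moves only by the shell command python3 -m jog 'ROWS' [OPENING]. ROWS is JSON, a list of rows, each a list of 6 numbers: the shift along the tool's x, y, z in mm, then the turn, a rotation vector about the tool's x, y, z in rad. In form: [[dx, dy, dz, rx, ry, rz], ...]. A call has 1 to 12 rows; each row shifts and turns the commanded pose from where the row before left it, along the tool's axes as they then stand; what a row does not reach is not made up. A row lasts 1/10 s, in which the tool goes at most 50 mm and 8.59 degrees, less where a joint would pass 70% of its speed; a pose out of reach is approached as far as the arm can. A call with a gripper value outside its range is refused whole. OPENING is the opening in per cent of the stroke, from 0 (shut) to 100 (fully open), set as the call begins (- or left out, the last holds). The fingers move at their own pace and stop on an object; the grip force is fixed at half the most. Time passes only in rows, so rows that do not move let the fingers close. It gives the time, the measured TCP pose, the force, the opening and the grip force at its end, in the units of the state.
- bot.get_obs(): the state, without advancing time (a new reading comes with each control period).
- bot.capture(name): name is "side" or "top"; returns the picture (480x640x3 uint8, red, green, blue); there is no depth.
- bot.camera_model(name): a dict with "fx", "fy", "cx", "cy" (pixels), "position" and "orientation" of the camera in the world. Camera axes: x right, y down, z forward; pixel columns grow to the right and rows downward; lengths in mm; the calibration is good to about 2 mm. A picture is of the moment at which its call begins. camera_model takes no time and is no camera call.
- bot.close_job(): hands the job in; it is judged then, once.
Trained networks look in the newest picture that a camera, given by its name, has taken for a name from the list of things; names that differ only in an ending like _2 or _b are one class to them, and where a whole thing is asked for, a point or a joint stands for the part that bears it (a point fixed in the world has none). Each returns a list of dicts, best first, with "p" (0 to 1); they miss things now and then, are a little off and sometimes report something else, mostly with a low value. They report only what shows in the picture. A call takes as long as a camera call.
- bot.outline_of(target, camera): "mask" (480x640 bool, what is visible of it) and "pixel" ([column, row] in pixels, amid what is visible of it).
The state is a dict: "time": time; "joint_positions": joint angles; "dq": joint speeds; "tau": joint torques, N m; "tool_pos": TCP position; "tcp_rot": TCP orientation; "contact_force": force on the tool from outside, world axes, zero at the start; "moment": the same for the moment, N m; "grip_width": finger opening in mm; "finger_force": force on a finger pad.
Only numpy, scipy, OpenCV 4.12 (cv2) and the standard library are available. Lean on these libraries where they do the work, as an engineer would, in place of code of your own. Each camera call takes 0.05 s, during which the arm holds its last target. There are 200 camera calls.

## Working session

There is one attempt and no reset: what is moved stays moved. The work goes in short steps, Python scripts to look and compute and a shell command to move; the robot and the scene stay as the last step left them, time stands still between calls to the robot, and variables do not carry over. Pictures are saved under pics/ and viewed, at most 11 in all, crops included, and the job is handed in when it is done.

```bash
mkdir -p pics
python3 - <<'E'
from plant import bot
import cv2,json
for c in("top","side"):
    im=bot.capture(c); cv2.imwrite(f"pics/{c}0.png",im[:,:,::-1]); print(c,bot.camera_model(c))
    for t in("vac_packer","rear_plate_grip","front_plate_grip","lid"):
        try:
            for d in bot.outline_of(t,c)[:2]: print(t,round(d["p"],2),d["pixel"],d["mask"].sum())
        except Exception as e: print(t,e)
o=bot.get_obs(); print(o)
E
```

```text
top {'fx': 572.7914309046766, 'fy': 572.7914309046766, 'cx': 307.76873850530706, 'cy': 237.4616202126582, 'position': array([ 170.72691681,   18.84036881, 1661.66061532]), 'orientation': array([-2.91903531e+00,  2.16779375e-03, -1.65738860e+00])}
vac_packer 0.81 [216.5, 236.8] 15030
rear_plate_grip 0.93 [444.8, 242.2] 2356
front_plate_grip 0.61 [352.8, 236.5] 1846
lid 0.68 [165.2, 217.2] 2317
side {'fx': 437.9363968601618, 'fy': 437.9363968601618, 'cx': 322.4004799409826, 'cy': 239.98825812861475, 'position': array([ 779.45954629, -484.87956557,  939.72656567]), 'orientation': array([-2.55058085, -0.01603108,  0.53697917])}
vac_packer 0.57 [398.6, 171.2] 24898
rear_plate_grip 0.73 [209.8, 414.2] 5185
front_plate_grip 0.61 [303.3, 311.9] 3149
lid 0.83 [429.5, 102.9] 9052
lid 0.26 [230.4, 290.3] 684
{'time': 0.5, 'joint_positions': array([ 1.17602680e+00,  3.41991685e-01,  1.52410004e+00,  3.04038109e-05,
        1.27540975e+00, -1.46010799e-01]), 'dq': array([-0.00114666, -0.00118492, -0.0005015 , -0.00083781, -0.00143964,
       -0.00132235]), 'tau': array([-2.60003952e-03, -4.30813980e+01, -2.44309330e+01,  7.17095914e-02,
        4.90278890e-02, -7.05780394e-06]), 'tool_pos': array([129.23710492, 508.86226454, 226.74481337]), 'tcp_rot': array([ 3.14149821e+00, -1.55119761e-05,  2.89282507e+00]), 'contact_force': array([0.41842322, 0.59186187, 1.04934431]), 'moment': array([ 0.04171629,  0.04225612, -0.04133526]), 'finger_force': 0.0, 'grip_width': 91.98550750627754}
```

View pics/top0.png

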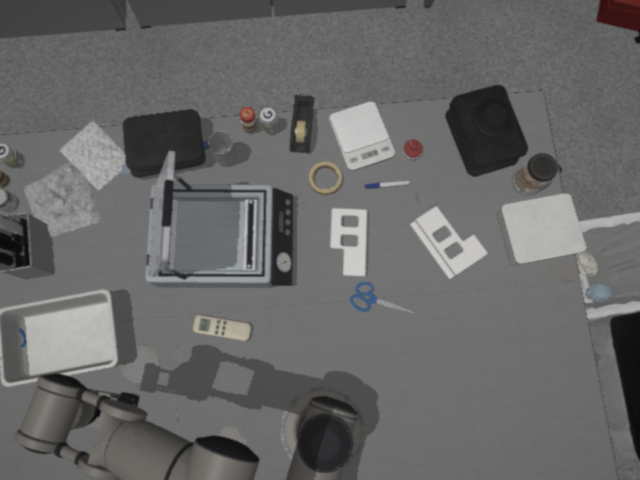

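View pics/side0.png

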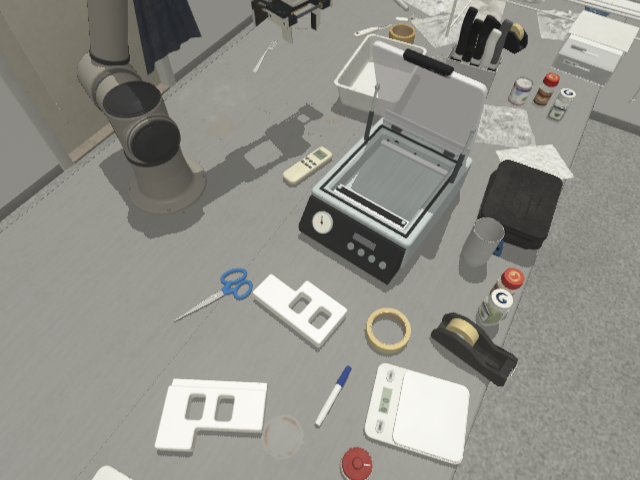

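The top view shows the packer at about (215,235) with its hinge to the left. The rear plate is at (445,242), the front plate at (350,240) and the shears at (365,297). The side view agrees. Next I fit both plates and zoom in on the packer.

```bash
cat > h.py <<'E'
import numpy as np, cv2
from scipy.spatial.transform import Rotation as R
from scipy.optimize import minimize
from plant import bot
CM={c:bot.camera_model(c) for c in("top","side")}
def proj(P,c):
    m=CM[c]; q=(np.atleast_2d(P)-m["position"])@R.from_euler('xyz',m["orientation"]).as_matrix()
    return np.c_[m["fx"]*q[:,0]/q[:,2]+m["cx"], m["fy"]*q[:,1]/q[:,2]+m["cy"]]
def ray(uv,c,z):
    m=CM[c]; d=R.from_euler('xyz',m["orientation"]).as_matrix()@[(uv[0]-m["cx"])/m["fx"],(uv[1]-m["cy"])/m["fy"],1]
    return m["position"]+d*(z-m["position"][2])/d[2]
box=lambda a,b,c,d:np.array([[a,c],[b,c],[b,d],[a,d]],float)
SL=[box(-25,25,12,46),box(-25,25,-46,-12)]
SH={"rear_plate_grip":[(box(-38,39,-108,92),30),(box(39,57,-108,92),16),(box(-78,-38,22,92),30)],
    "front_plate_grip":[(box(-50,15,-67,133),30),(box(15,55,-67,55),30)]}
S=4
def render(t,p,c,z0=0):
    x,y,a=p; M=np.array([[np.cos(a),-np.sin(a)],[np.sin(a),np.cos(a)]])
    W=lambda q,z:proj(np.c_[q@M.T+[x,y],np.full(len(q),z0+z)],c)
    im=np.zeros((480*S,640*S),np.uint8); f=lambda u:np.round((u+.5)*S).astype(np.int32)
    for q,h in SH[t]: cv2.fillConvexPoly(im,cv2.convexHull(f(np.r_[W(q,0),W(q,h)])),1)
    for q in SL:
        a=np.zeros_like(im);b=a.copy();cv2.fillConvexPoly(a,f(W(q,30)),1);cv2.fillConvexPoly(b,f(W(q,0)),1);im[(a&b)>0]=0
    return cv2.resize(im.astype(np.float32),(640,480),interpolation=cv2.INTER_AREA)
def fit(t,ims,p0,z0=0,cams=("top","side"),thr=150):
    T={}
    for c in cams:
        m=cv2.dilate((render(t,p0,c,z0)>0).astype(np.uint8),np.ones((25,25)))
        g=ims[c].min(2).astype(float); T[c]=np.clip((g-thr+40)/80,0,1)*m
    cost=lambda p:sum(np.abs(render(t,(p[0],p[1],p[2]/100),c,z0)-T[c]).sum()/T[c].sum() for c in cams)
    q=np.array([p0[0],p0[1],p0[2]*100])
    for s in(15,4):
        r=minimize(cost,q,method='Nelder-Mead',options=dict(initial_simplex=np.r_[[q],q+s*np.eye(3)],xatol=.1,fatol=1e-4)); q=r.x
    return np.array([q[0],q[1],q[2]/100]),r.fun
E
python3 - <<'E'
from h import *
ims={c:cv2.imread(f"pics/{c}0.png")[:,:,::-1] for c in CM}
for t,u in(("rear_plate_grip",(443,240)),("front_plate_grip",(349,231))):
    c=ray(u,"top",30)[:2]; best=None
    for a in np.arange(-3,3.2,.26):
        v=sum(np.abs(render(t,(*c,a),k)-(ims[k].min(2)>150)*cv2.dilate((render(t,(*c,a),k)>0).astype(np.uint8),np.ones((25,25)))).sum() for k in CM)
        if best is None or v<best[0]: best=(v,a)
    p=None
    for cams in(("top","side"),("top",),("side",)):
        p,f=fit(t,ims,(*c,best[1]) if p is None else p,cams=cams); print(t,cams,p.round(3),round(f,3))
# ray of the centre pts, crops
for c,(x,y,w,h,s) in {"top":(140,145,165,150,4),"side":(295,70,200,210,2.8)}.items():
    cv2.imwrite(f"pics/{c}_p.png",cv2.resize(ims[c][y:y+h,x:x+w,::-1],None,fx=s,fy=s,interpolation=cv2.INTER_CUBIC))
E
```

```text
rear_plate_grip ('top', 'side') [ 491.005 -412.802    2.067] 0.645
rear_plate_grip ('top',) [ 492.876 -415.428    2.063] 0.222
rear_plate_grip ('side',) [ 487.814 -411.892    2.064] 0.376
front_plate_grip ('top', 'side') [ 550.53  -129.975    1.443] 0.74
front_plate_grip ('top',) [ 552.283 -131.919    1.44 ] 0.208
front_plate_grip ('side',) [ 548.495 -125.77     1.436] 0.487
```

View pics/top_p.png

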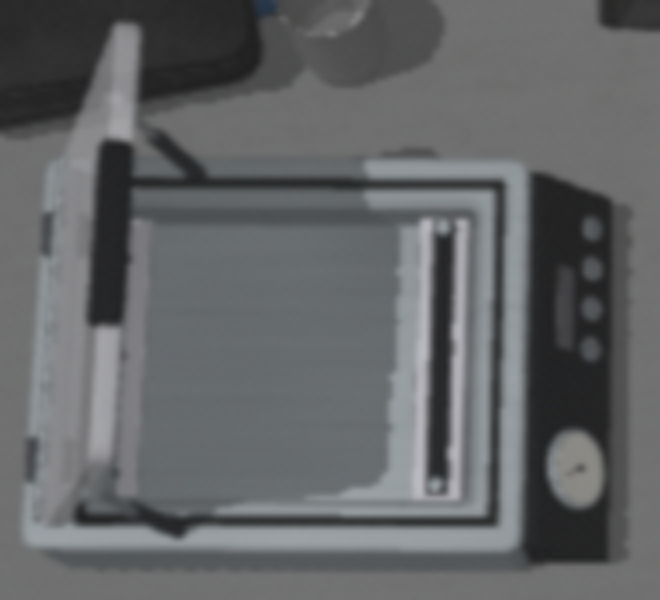

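View pics/side_p.png

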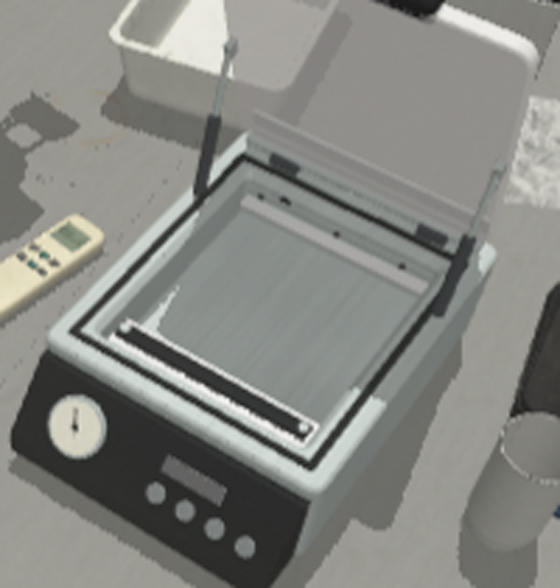

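The crops show the seal bar, lip front edge and rim clearly. In the top crop the bar corners are about (421,218), (470,218), (462,499) and (414,496). I fit the packer pose to these points and refit the plates with a better threshold.

```bash
cat > pk.py <<'E'
from h import *
from scipy.optimize import least_squares
# (cam, crop px, x, y(sign*L flag), z); None= free
T=lambda u,v:(u/4+140-.375,v/4+145-.375); Sd=lambda u,v:(u/2.8+295-.32,v/2.8+70-.32)
L=[("top",T(421,218),-104,"-",104),("top",T(470,218),-138,"-",104),("top",T(462,499),-138,"+",104),("top",T(414,496),-104,"+",104),
("top",T(153,222),88,-100,94),("top",T(137,495),88,100,94),
("top",T(300,161),None,-140,118),("top",T(300,548),None,140,118),
("side",Sd(243,206),88,100,94),("side",Sd(425,292),88,-100,94),
("side",Sd(125,319),-104,"+",104),("side",Sd(319,424),-104,"-",104),("side",Sd(306,446),-138,"-",104),("side",Sd(110,340),-138,"+",104)]
def res(p,full=False):
    x,y,a,l=p; out=[]
    for c,uv,px,py,z in L:
        yy={"+":l,"-":-l}.get(py,py)
        w=ray(uv,c,z)[:2]-[x,y]; q=np.array([[np.cos(a),np.sin(a)],[-np.sin(a),np.cos(a)]])@w
        out+= [0 if px is None else q[0]-px, q[1]-yy]
    return np.array(out)
if __name__=="__main__":
    r=least_squares(res,[600,280,1.6,95],loss='soft_l1',f_scale=3); print(r.x.round(3)); print(r.fun.reshape(-1,2).round(1).tolist())
    ims={c:cv2.imread(f"pics/{c}0.png")[:,:,::-1] for c in CM}
    for t,p in(("rear_plate_grip",(491,-413,2.067)),("front_plate_grip",(550.5,-130,1.443))):
        for thr in (170,):
          for cams in(("top","side"),("top",),("side",)):
            q,f=fit(t,ims,p,cams=cams,thr=thr); print(t,cams,q.round(3),round(f,3))
    for c in CM:
        g=ims[c]; 
        for t,p in(("rear_plate_grip",(491,-413,2.067)),("front_plate_grip",(550.5,-130,1.443))):
            r_=render(t,p,c); print(c,t,np.percentile(g.min(2)[r_>.9],[5,25,50,75]), np.percentile(g.min(2)[(cv2.dilate((r_>0).astype(np.uint8),np.ones((25,25)))>0)&(r_==0)],[25,50,75,95]))
E
python3 pk.py
```

```text
[560.584 272.165   1.482  99.737]
[[-0.4, 2.0], [-1.1, 2.0], [-0.0, 3.9], [-0.9, 1.9], [-0.3, 2.7], [0.4, -0.3], [0.0, 4.8], [0.0, -0.0], [0.1, -6.9], [5.2, -2.2], [-4.4, -1.4], [-2.6, -0.9], [4.9, -3.5], [1.4, -4.7]]
rear_plate_grip ('top', 'side') [ 490.791 -412.198    2.078] 0.825
rear_plate_grip ('top',) [ 492.526 -414.679    2.093] 0.507
rear_plate_grip ('side',) [ 487.231 -411.57     2.063] 0.286
front_plate_grip ('top', 'side') [ 549.824 -129.655    1.433] 0.881
front_plate_grip ('top',) [ 551.764 -131.87     1.43 ] 0.438
front_plate_grip ('side',) [ 546.647 -125.058    1.418] 0.4
top rear_plate_grip [133. 180. 194. 195.] [113. 114. 115. 116.]
top front_plate_grip [131. 187. 197. 198.] [113. 114. 115. 116.]
side rear_plate_grip [146. 235. 241. 243.] [149. 150. 152. 154.]
side front_plate_grip [145. 220. 244. 245.] [149. 150. 151. 153.]
```

```bash
sed -i 's/,thr=150):/,thr=None):/; s/g=ims\[c\].min(2).astype(float); T/g=ims[c].min(2).astype(float); thr={"top":155,"side":195}[c]; T/' h.py
cat > plan.py <<'E'
# usage: plan.py x y z yaw lean  -> rows (tool axes) from the present pose; yaw = plate x direction, lean toward plate -x
import sys; from h import *
def pose(yaw,lean):
    x=np.array([np.cos(yaw),np.sin(yaw),0]); z=np.array([0,0,-1.]); M=np.c_[x,np.cross(z,x),z]
    return R.from_matrix(M)*R.from_rotvec([0,lean,0])
if __name__=="__main__":
    v=list(map(float,sys.argv[1:])); o=bot.get_obs(); R0=R.from_euler('xyz',o["tcp_rot"]); p0=o["tool_pos"]
    R1=pose(v[3],v[4]); rv=(R0.inv()*R1).as_rotvec(); d=np.array(v[:3])-p0
    n=max(1,int(np.ceil(max(np.linalg.norm(d)/45,np.linalg.norm(rv)/.145)))); r=R0
    print("n",n,"at",p0.round(1),"d",d.round(1),"rot/row",(rv/n).round(3),"whole-in-R0",R0.inv().apply(d).round(1),"rv",rv.round(3))
    for i in range(n): print((r.inv().apply(d/n)).round(1).tolist(),end=" "); r=r*R.from_rotvec(rv/n)
    print()
E
python3 - <<'E'
from h import *
ims={c:cv2.imread(f"pics/{c}0.png")[:,:,::-1] for c in CM}
for t,p in(("rear_plate_grip",(491,-413,2.067)),("front_plate_grip",(550.5,-130,1.443))):
    for cams in(("top","side"),("top",),("side",)):
        q,f=fit(t,ims,p,cams=cams); print(t,cams,q.round(3),round(f,3))
E
python3 plan.py 270 330 240 2.89 0;python3 plan.py 380 40 240 2.89 0
```

```text
rear_plate_grip ('top', 'side') [ 491.14  -412.645    2.058] 0.395
rear_plate_grip ('top',) [ 492.799 -415.13     2.054] 0.179
rear_plate_grip ('side',) [ 488.685 -410.488    2.069] 0.183
front_plate_grip ('top', 'side') [ 550.701 -130.454    1.44 ] 0.492
front_plate_grip ('top',) [ 553.412 -131.636    1.433] 0.166
front_plate_grip ('side',) [ 547.925 -123.131    1.435] 0.292
n 6 at [129.2 508.9 226.7] d [ 140.8 -178.9   13.3] rot/row [ 0. -0.  0.] whole-in-R0 [-180.5 -138.7  -13.3] rv [ 0.    -0.     0.003]
[-30.1, -23.1, -2.2] [-30.1, -23.1, -2.2] [-30.1, -23.1, -2.2] [-30.1, -23.1, -2.2] [-30.1, -23.1, -2.2] [-30.1, -23.0, -2.2] 
n 12 at [129.2 508.9 226.7] d [ 250.8 -468.9   13.3] rot/row [ 0. -0.  0.] whole-in-R0 [-358.5 -392.7  -13.3] rv [ 0.    -0.     0.003]
[-29.9, -32.7, -1.1] [-29.9, -32.7, -1.1] [-29.9, -32.7, -1.1] [-29.9, -32.7, -1.1] [-29.9, -32.7, -1.1] [-29.9, -32.7, -1.1] [-29.9, -32.7, -1.1] [-29.9, -32.7, -1.1] [-29.9, -32.7, -1.1] [-29.9, -32.7, -1.1] [-30.0, -32.7, -1.1] [-30.0, -32.6, -1.1]
```

```bash
python3 -m jog '[[-30,-23,-2,0,0,0],[-30,-23,-2,0,0,0],[-30,-23,-2,0,0,0],[-30,-23,-2,0,0,0],[-30,-23,-2,0,0,0],[-30,-23,-2,0,0,0],[-25,-36,0,0,0,0],[-25,-36,0,0,0,0],[-25,-36,0,0,0,0],[-25,-36,0,0,0,0],[-25,-36,0,0,0,0],[-25,-36,0,0,0,0]]' 42; python3 plan.py 480 -390 190 2.06 0.6; python3 -c "
from plant import bot;print(bot.get_obs()['joint_positions'].round(2))"
```

```text
time: 1.7
tool_pos: [362.3, 82.8, 239.0]
tcp_rot: [3.141, 0.001, 2.893]
contact_force: [0.8, 1.1, 0.1]
grip_width: 39.2
finger_force: 0.0
n 11 at [362.3  82.8 239. ] d [ 117.7 -472.8  -49. ] rot/row [-0.023  0.051  0.073] whole-in-R0 [-230.5 -429.3   49.1] rv [-0.249  0.565  0.807]
[-21.0, -39.0, 4.5] [-23.9, -37.5, 2.4] [-26.7, -35.6, 0.3] [-29.2, -33.6, -1.9] [-31.4, -31.3, -4.2] [-33.3, -28.8, -6.5] [-35.0, -26.1, -8.9] [-36.3, -23.2, -11.3] [-37.2, -20.3, -13.7] [-37.8, -17.2, -16.0] [-38.1, -14.0, -18.3] 
[ 0.02  0.04  1.87  0.    1.23 -1.3 ]
```

```bash
python3 -m jog '[[-21,-39,4.5,-0.023,0.051,0.073],[-24,-37.5,2.4,-0.023,0.051,0.073],[-26.7,-35.6,0.3,-0.023,0.051,0.073],[-29.2,-33.6,-2,-0.023,0.051,0.073],[-31.4,-31.3,-4,-0.023,0.051,0.073],[-33.3,-28.8,-6.5,-0.023,0.051,0.073],[-35,-26,-9,-0.023,0.051,0.073],[-36.3,-23,-11,-0.023,0.051,0.073],[-37,-20,-13.7,-0.023,0.051,0.073],[-38,-17,-16,-0.023,0.051,0.073],[-38,-14,-18,-0.023,0.051,0.073],[0,0,0,0,0,0]]'
python3 - <<'E'
from h import *
from plan import *
o=bot.get_obs(); print(o["joint_positions"].round(2))
E=pose(2.06,.6); print((R.from_euler('xyz',o["tcp_rot"]).inv()*E).as_rotvec().round(3))
for n in("top","side"): cv2.imwrite(f"pics/{n}1.png",bot.capture(n)[:,:,::-1])
E
python3 plan.py 490.8 -412.8 8 2.06 0.6
```

```text
time: 2.9
tool_pos: [479.9, -393.3, 179.2]
tcp_rot: [3.139, -0.607, 2.056]
contact_force: [-1.0, 0.9, -2.6]
grip_width: 38.9
finger_force: 0.0
[-0.87  0.95  0.7   0.14  2.08 -1.33]
[ 0.004 -0.007 -0.003]
n 4 at [ 480.3 -388.2  185.3] d [  10.5  -24.6 -177.3] rot/row [ 0.001 -0.001  0.001] whole-in-R0 [-122.5   -3.1  131. ] rv [ 0.003 -0.003  0.004]
[-30.6, -0.8, 32.7] [-30.6, -0.7, 32.8] [-30.6, -0.7, 32.8] [-30.6, -0.6, 32.8]
```

View pics/side1.png

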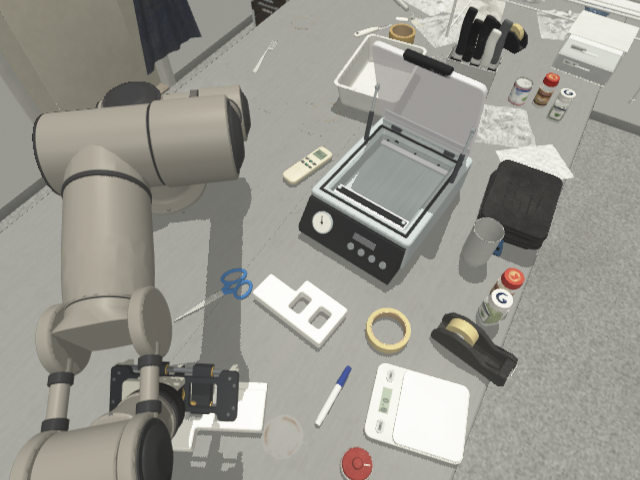

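The tool is leaned as planned over the rear plate, about (190,395) in the side view, and nothing has been disturbed. Descending.

```bash
python3 plan.py 487.5 -406.6 8 2.06 0.6; python3 -m jog '[[-24,-0.5,28,0,0,0],[-24,-0.5,28,0,0,0],[-24,-0.5,28,0,0,0],[-24,-0.5,28,0,0,0],[0,0,0,0,0,0]]';  python3 plan.py 487.5 -406.6 8 2.06 0.6
```

```text
n 4 at [ 480.3 -388.2  185.3] d [   7.2  -18.4 -177.3] rot/row [ 0.001 -0.001  0.001] whole-in-R0 [-116.7   -3.1  134.9] rv [ 0.003 -0.003  0.004]
[-29.2, -0.8, 33.7] [-29.2, -0.7, 33.8] [-29.1, -0.7, 33.8] [-29.1, -0.6, 33.8] 
time: 3.5
tool_pos: [486.2, -399.2, 39.9]
tcp_rot: [3.137, -0.605, 2.067]
contact_force: [-0.3, 0.2, 0.3]
grip_width: 38.6
finger_force: 0.0
n 1 at [ 486.2 -399.2   39.9] d [  1.3  -7.4 -31.9] rot/row [ 0.001 -0.005  0.006] whole-in-R0 [-24.   -2.5  22.2] rv [ 0.001 -0.005  0.006]
[-24.0, -2.5, 22.2]
```

```bash
python3 -m jog '[[-12,-1.2,11,0,0,0],[-12,-1.2,11,0,0,0],[0,0,0,0,0,0]]'; python3 -m jog '[[0,0,0,0,0,0],[0,0,0,0,0,0],[0,0,0,0,0,0],[0,0,0,0,0,0],[0,0,0,0,0,0]]' 10
```

```text
time: 3.8
tool_pos: [488.7, -409.8, 9.8]
tcp_rot: [3.135, -0.599, 2.066]
contact_force: [-1.1, -0.5, -0.3]
grip_width: 38.3
finger_force: 0.0
time: 4.3
tool_pos: [489.2, -410.2, 11.5]
tcp_rot: [3.135, -0.597, 2.067]
contact_force: [0.6, -0.8, 4.6]
grip_width: 23.9
finger_force: 30.0
```

```bash
python3 -m jog '[[6,0,-8,0,0,0],[14,0,-20,0,0,0],[20,0,-29,0,0,0],[20,0,-29,0,0,0],[20,0,-29,0,0,0],[20,0,-29,0,0,0],[10,0,-14,0,0,0],[0,0,0,0,0,0]]'; python3 plan.py 537 97 205 1.482 0.6
```

```text
time: 5.1
tool_pos: [487.7, -409.3, 205.8]
tcp_rot: [3.134, -0.593, 2.067]
contact_force: [-0.7, -0.4, -3.7]
grip_width: 24.1
finger_force: 30.0
n 12 at [ 487.7 -409.3  205.8] d [ 49.3 506.3  -0.8] rot/row [-0.027  0.     0.04 ] whole-in-R0 [349.3 282.6 238.5] rv [-0.321  0.005  0.484]
[29.1, 23.6, 19.9] [30.0, 21.8, 20.5] [30.9, 20.0, 21.1] [31.6, 18.2, 21.6] [32.3, 16.3, 22.1] [32.9, 14.4, 22.5] [33.4, 12.5, 22.9] [33.9, 10.5, 23.2] [34.3, 8.5, 23.5] [34.6, 6.5, 23.7] [34.8, 4.4, 23.8] [34.9, 2.4, 23.9]
```

```bash
python3 -m jog '[[29,23.5,20,-0.027,0,0.04],[30,21.8,20.5,-0.027,0,0.04],[31,20,21,-0.027,0,0.04],[31.6,18.2,21.6,-0.027,0,0.04],[32.3,16.3,22,-0.027,0,0.04],[33,14.4,22.5,-0.027,0,0.04],[33.4,12.5,23,-0.027,0,0.04],[34,10.5,23.2,-0.027,0,0.04],[34.3,8.5,23.5,-0.027,0,0.04],[34.6,6.5,23.7,-0.027,0,0.04],[34.8,4.4,23.8,-0.027,0,0.04],[35,2.4,24,-0.027,0,0.04]]'; python3 -m jog '[[0,0,0,0,0,0],[0,0,0,0,0,0]]'
python3 - <<'E'
from h import *
from plan import *
for n in("top","side"): cv2.imwrite(f"pics/{n}2.png",bot.capture(n)[:,:,::-1])
o=bot.get_obs(); print(o["joint_positions"].round(2),o["tcp_rot"],o["tool_pos"])
E
python3 -c "
import cv2,numpy as np
a=cv2.imread('pics/top2.png')[100:340,100:500];b=cv2.imread('pics/side2.png')[20:340,200:520]
cv2.imwrite('pics/c2.png',np.hstack([cv2.resize(a,(460,276)),cv2.resize(b,(320,320))[:276]]))"; python3 plan.py 554.7 295.8 152 1.482 .6
```

```text
time: 6.3
tool_pos: [534.6, 99.5, 201.8]
tcp_rot: [-3.14, -0.6, 1.48]
contact_force: [-0.3, -0.5, -5.1]
grip_width: 23.7
finger_force: 30.0
time: 6.5
tool_pos: [534.4, 99.0, 202.2]
tcp_rot: [-3.14, -0.6, 1.486]
contact_force: [-0.9, -0.4, -4.0]
grip_width: 23.8
finger_force: 30.0
[-0.3   0.42  1.64  0.61  1.28 -0.45] [ 3.14126009 -0.59995309  1.48365478] [535.48473823  97.33082626 202.61324446]
n 5 at [535.5  97.3 202.6] d [ 19.2 198.5 -50.6] rot/row [-0.  0.  0.] whole-in-R0 [136.    1.8 154.4] rv [-0.001  0.     0.001]
[27.2, 0.4, 30.9] [27.2, 0.4, 30.9] [27.2, 0.3, 30.9] [27.2, 0.3, 30.9] [27.2, 0.3, 30.9]
```

View pics/c2.png

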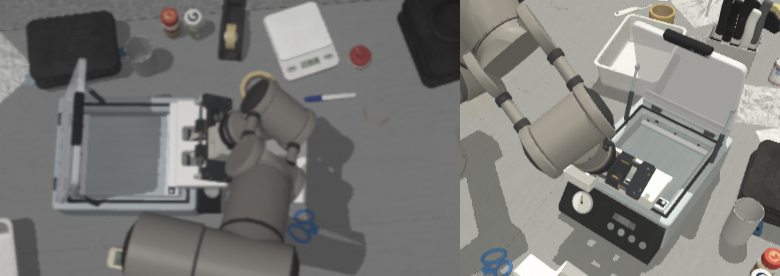

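The held plate now shows in front of the packer. In the top view its tongue edge is near column 246, rows 185 to 262. I overlay the predicted plate outline to check this.

```bash
cat > ov.py <<'E'
import sys; from h import *
# ov.py img cam x y yaw z0 shape x0 y0 w h s out
def ov(img,c,t,p,z0,crop,s,out):
    im=cv2.imread(img); x,y,w,h=crop; im=cv2.resize(im[y:y+h,x:x+w],None,fx=s,fy=s,interpolation=cv2.INTER_CUBIC)
    a=p[2]; M=np.array([[np.cos(a),-np.sin(a)],[np.sin(a),np.cos(a)]])
    D=lambda q,z,col:cv2.polylines(im,[np.round((proj(np.c_[q@M.T+p[:2],np.full(len(q),z)],c)+.5-[x,y])*s).astype(np.int32)],True,col,1)
    if t:
        for q,hh in SH[t]: D(q,z0+hh,(0,0,255))
        for q in SL: D(q,z0+30,(0,0,255))
    a=PK[2]; M=np.array([[np.cos(a),-np.sin(a)],[np.sin(a),np.cos(a)]]); p=PK
    D(box(-104,104,-104,104),68,(0,255,0)); D(box(-138,-104,-100,100),104,(255,0,0)); D(box(88,104,-100,100),94,(255,255,0))
    cv2.imwrite(out,im)
PK=(560.6,272.2,1.482)
E
python3 - <<'E'
from ov import *
ov("pics/top2.png","top","rear_plate_grip",(535.2,94.5,1.484),202.5-11.3,(150,150,180,130),2.6,"pics/a.png")
ov("pics/side2.png","side","rear_plate_grip",(535.2,94.5,1.484),202.5-11.3,(300,90,180,200),1.69,"pics/b.png")
a=cv2.imread("pics/a.png");b=cv2.imread("pics/b.png");cv2.imwrite("pics/ov2.png",np.hstack([a,b[:338]]))
E
```

```text
(no output)
```

View pics/ov2.png

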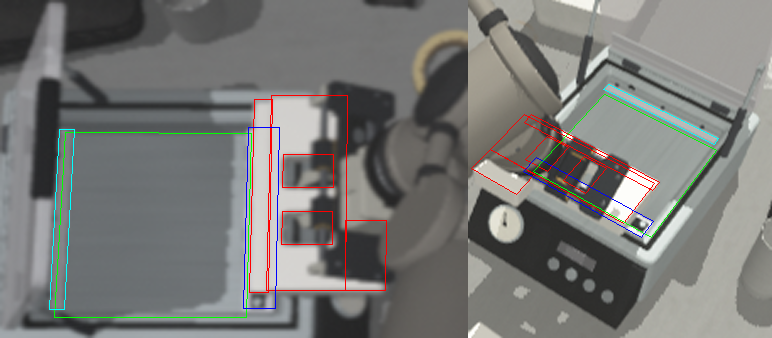

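The overlay matches the held plate to about 1 mm. Moving in over the chamber.

```bash
python3 -m jog '[[27,0.4,31,0,0,0],[27,0.4,31,0,0,0],[27,0.4,31,0,0,0],[27,0.3,31,0,0,0],[18,0.2,21,0,0,0],[10,0,10,0,0,0],[0,0,0,0,0,0],[0,0,0,0,0,0]]'; python3 plan.py 554.7 295.8 120 1.482 .6
python3 - <<'E'
from h import *
for n in("top","side"): cv2.imwrite(f"pics/{n}3.png",bot.capture(n)[:,:,::-1])
for d in bot.outline_of("lid","side")[:1]: print(d["p"],d["pixel"])
E
```

```text
time: 7.4
tool_pos: [555.5, 295.6, 152.3]
tcp_rot: [3.14, -0.6, 1.484]
contact_force: [-1.0, -0.8, -4.2]
grip_width: 23.8
finger_force: 30.0
n 1 at [555.5 295.6 152.3] d [ -0.8   0.2 -32.3] rot/row [0.001 0.    0.002] whole-in-R0 [-18.1  -0.8  26.7] rv [0.001 0.    0.002]
[-18.1, -0.8, 26.7] 
0.89 [440.9, 102.2]
```

Now lowering into the chamber: quickly at first, then slowly while watching the force.

```bash
python3 -m jog '[[-9,-0.4,13.3,0,0,0],[-9,-0.4,13.3,0,0,0],[-6,0,8.5,0,0,0],[0,0,0,0,0,0]]'; python3 -m jog '[[-3.4,0,5,0,0,0],[-3.4,0,5,0,0,0],[-3.4,0,5,0,0,0],[0,0,0,0,0,0]]'; python3 -m jog '[[-1.7,0,2.5,0,0,0],[-1.7,0,2.5,0,0,0],[-1.7,0,2.5,0,0,0],[0,0,0,0,0,0]]'
```

```text
time: 7.95
tool_pos: [553.0, 296.6, 107.3]
tcp_rot: [-3.138, -0.6, 1.482]
contact_force: [-0.9, 0.6, -4.7]
grip_width: 23.5
finger_force: 30.0
time: 8.35
tool_pos: [554.0, 297.0, 91.1]
tcp_rot: [3.141, -0.6, 1.484]
contact_force: [-0.7, 0.4, -4.8]
grip_width: 24.1
finger_force: 30.0
time: 8.75
tool_pos: [554.2, 297.0, 82.5]
tcp_rot: [3.14, -0.6, 1.485]
contact_force: [0.3, -1.5, -4.8]
grip_width: 23.7
finger_force: 30.0
```

```bash
python3 -m jog '[[-0.9,0,1.3,0,0,0],[-0.9,0,1.3,0,0,0],[0,0,0,0,0,0]]'; python3 -m jog '[[-0.6,0,0.8,0,0,0],[0,0,0,0,0,0]]'
```

```text
time: 9.05
tool_pos: [554.5, 297.0, 79.8]
tcp_rot: [3.139, -0.601, 1.485]
contact_force: [0.2, -0.4, -4.2]
grip_width: 23.6
finger_force: 30.0
time: 9.25
tool_pos: [554.6, 297.1, 79.5]
tcp_rot: [3.138, -0.601, 1.486]
contact_force: [-1.7, -1.9, 2.5]
grip_width: 23.5
finger_force: 30.0
```

Floor contact at z≈79.5, as predicted. Sliding rearward.

```bash
python3 -m jog '[[3.3,0,2.2,0,0,0],[3.3,0,2.2,0,0,0],[3.3,0,2.2,0,0,0],[3.3,0,2.2,0,0,0],[3.3,0,2.2,0,0,0],[0,0,0,0,0,0]]'; python3 -m jog '[[1.7,0,1.1,0,0,0],[1.7,0,1.1,0,0,0],[1.7,0,1.1,0,0,0],[0,0,0,0,0,0]]'
```

```text
time: 9.85
tool_pos: [557.0, 317.2, 79.6]
tcp_rot: [3.137, -0.601, 1.486]
contact_force: [2.9, 1.0, 1.4]
grip_width: 23.6
finger_force: 30.0
time: 10.25
tool_pos: [557.2, 322.7, 79.6]
tcp_rot: [3.138, -0.601, 1.485]
contact_force: [0.1, -3.3, 3.3]
grip_width: 23.9
finger_force: 30.0
```

```bash
python3 -m jog '[[1.2,0,0.8,0,0,0],[1.2,0,0.8,0,0,0],[0,0,0,0,0,0]]'; python3 -m jog '[[1.2,0,0.8,0,0,0],[1.2,0,0.8,0,0,0],[0,0,0,0,0,0]]'
```

```text
time: 10.55
tool_pos: [557.2, 325.0, 79.5]
tcp_rot: [3.139, -0.6, 1.485]
contact_force: [-2.3, -8.5, 6.1]
grip_width: 23.7
finger_force: 30.0
time: 10.85
tool_pos: [557.0, 325.5, 79.5]
tcp_rot: [3.139, -0.598, 1.485]
contact_force: [-7.7, -24.7, 15.5]
grip_width: 23.4
finger_force: 30.0
```

The plate stopped against the rear wall about 3 mm past the predicted point, with a 25 N reaction. I relax, release and withdraw along the tool axis.

```bash
python3 -m jog '[[-2.4,0,-1.6,0,0,0],[0,0,0,0,0,0]]'; python3 -m jog '[[0,0,0,0,0,0],[0,0,0,0,0,0],[0,0,0,0,0,0],[0,0,0,0,0,0]]' 42;  python3 -m jog '[[0,0,-10,0,0,0],[0,0,-25,0,0,0],[0,0,-45,0,0,0],[0,0,-45,0,0,0],[0,0,-45,0,0,0],[0,0,-20,0,0,0],[0,0,0,0,0,0]]'; python3 plan.py 560 -110 200 1.437 0.3
```

```text
time: 11.05
tool_pos: [557.0, 325.2, 79.5]
tcp_rot: [3.139, -0.601, 1.485]
contact_force: [-2.3, -7.6, 6.4]
grip_width: 24.1
finger_force: 30.0
time: 11.45
tool_pos: [556.6, 326.0, 78.9]
tcp_rot: [3.14, -0.601, 1.485]
contact_force: [-0.3, 0.7, -1.0]
grip_width: 38.6
finger_force: 0.0
time: 12.15
tool_pos: [548.8, 217.0, 239.4]
tcp_rot: [3.131, -0.601, 1.487]
contact_force: [-0.5, 0.1, -0.0]
grip_width: 38.2
finger_force: 0.0
n 8 at [548.8 217.  239.4] d [  11.2 -327.   -39.4] rot/row [-0.001 -0.038  0.005] whole-in-R0 [-290.3   40.1 -150.8] rv [-0.012 -0.301  0.044]
[-36.3, 5.0, -18.8] [-36.9, 5.2, -17.5] [-37.5, 5.5, -16.1] [-38.1, 5.7, -14.6] [-38.6, 5.9, -13.2] [-39.0, 6.2, -11.7] [-39.4, 6.4, -10.2] [-39.7, 6.6, -8.7]
```

Run:
```python
from ov import *
ims={}
for n in("top","side"): ims[n]=bot.capture(n); cv2.imwrite(f"pics/{n}4.png",ims[n][:,:,::-1])
for d in bot.outline_of("front_plate_grip","top")[:2]+bot.outline_of("front_plate_grip","side")[:2]: print(d["p"],d["pixel"],d["mask"].sum())
ov("pics/top4.png","top","front_plate_grip",(550.7,-128,1.437),0,(140,140,260,160),2,"pics/a.png")
ov("pics/side4.png","side","rear_plate_grip",(557,322,1.484),68,(240,80,240,270),1.185,"pics/b.png")
a=cv2.imread("pics/a.png");b=cv2.imread("pics/b.png");cv2.imwrite("pics/ov4.png",np.hstack([a,b[:320,:280]]))
```

```text
0.97 [352.7, 238.0] 1830
0.95 [303.9, 308.5] 3240
```

View pics/ov4.png

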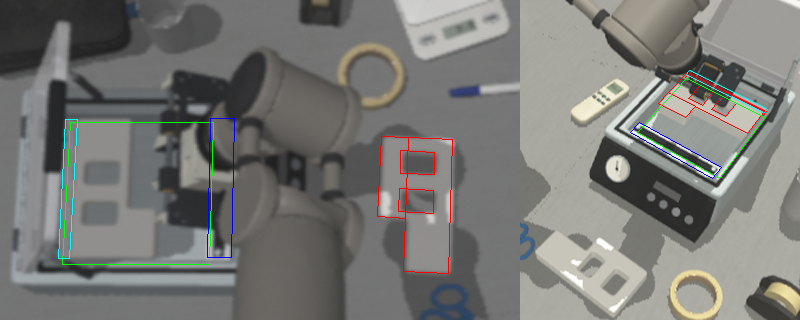

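The rear plate sits home and flat in both views, and the front plate outline fits well. I refine the front plate from the network masks.

```bash
python3 - <<'E'
from ov import *
ims={}
for c in CM:
    m=bot.outline_of("front_plate_grip",c)
    if not m: bot.capture(c); m=bot.outline_of("front_plate_grip",c)
    ims[c]=(m[0]["mask"]*255).astype(np.uint8)[:,:,None]
for cams in(("top","side"),("top",),("side",)):
    q,f=fit("front_plate_grip",ims,(550.7,-128,1.437),cams=cams); print(cams,q.round(3),round(f,3))
E
python3 plan.py 551.5 -120 160 1.437 0.4
```

```text
('top', 'side') [ 550.27  -130.462    1.433] 0.112
('top',) [ 550.478 -131.27     1.434] 0.05
('side',) [ 550.337 -128.973    1.435] 0.042
n 8 at [546.6 219.4 234.6] d [   4.9 -339.4  -74.6] rot/row [-0.003 -0.025  0.005] whole-in-R0 [-320.7   34.2 -129.3] rv [-0.023 -0.2    0.041]
[-40.1, 4.3, -16.2] [-40.5, 4.5, -15.1] [-40.8, 4.8, -14.1] [-41.1, 5.0, -13.1] [-41.4, 5.3, -12.0] [-41.7, 5.5, -11.0] [-41.9, 5.8, -9.9] [-42.1, 6.0, -8.8]
```

```bash
python3 -m jog '[[-40,4.3,-16.2,-0.003,-0.025,0.005],[-40.5,4.5,-15.1,-0.003,-0.025,0.005],[-41,4.8,-14.1,-0.003,-0.025,0.005],[-41,5,-13.1,-0.003,-0.025,0.005],[-41.4,5.3,-12,-0.003,-0.025,0.005],[-41.7,5.5,-11,-0.003,-0.025,0.005],[-42,5.8,-10,-0.003,-0.025,0.005],[-42,6,-9,-0.003,-0.025,0.005],[0,0,0,0,0,0]]'; python3 plan.py 551.1 -125.2 42 1.434 0.4
```

```text
time: 13.35
tool_pos: [552.0, -124.5, 159.3]
tcp_rot: [3.14, -0.4, 1.434]
contact_force: [0.3, 0.4, 0.4]
grip_width: 38.5
finger_force: 0.0
n 3 at [ 552.  -124.5  159.3] d [  -0.9   -0.7 -117.3] rot/row [0.001 0.    0.   ] whole-in-R0 [-46.4  -1.  107.7] rv [0.002 0.    0.   ]
[-15.5, -0.3, 35.9] [-15.5, -0.3, 35.9] [-15.5, -0.3, 35.9]
```

```bash
python3 -m jog '[[-15.5,-0.3,36,0,0,0],[-15.5,-0.3,36,0,0,0],[-15.5,-0.3,36,0,0,0],[0,0,0,0,0,0],[0,0,0,0,0,0]]'; python3 plan.py 551.1 -125.2 6.5 1.434 0.4
```

```text
time: 13.85
tool_pos: [551.7, -120.5, 44.1]
tcp_rot: [3.139, -0.402, 1.439]
contact_force: [0.7, -0.2, 0.5]
grip_width: 38.4
finger_force: 0.0
n 1 at [ 551.7 -120.5   44.1] d [ -0.6  -4.7 -37.6] rot/row [ 0.001 -0.002  0.004] whole-in-R0 [-19.1  -0.   32.7] rv [ 0.001 -0.002  0.004]
[-19.1, -0.0, 32.7]
```

```bash
python3 -m jog '[[-9.5,0,16,0,0,0],[-9.5,0,16,0,0,0],[0,0,0,0,0,0],[0,0,0,0,0,0]]'; python3 -m jog '[[0,0,0,0,0,0],[0,0,0,0,0,0],[0,0,0,0,0,0],[0,0,0,0,0,0]]' 10; python3 -m jog '[[3.4,0,-8,0,0,0],[8,0,-18.5,0,0,0],[15.5,0,-36,0,0,0],[15.5,0,-36,0,0,0],[15.5,0,-36,0,0,0],[15.5,0,-36,0,0,0],[8,0,-18.5,0,0,0],[0,0,0,0,0,0],[0,0,0,0,0,0]]'
```

```text
time: 14.25
tool_pos: [552.2, -126.6, 9.0]
tcp_rot: [3.135, -0.4, 1.44]
contact_force: [0.1, 0.3, -0.6]
grip_width: 38.6
finger_force: 0.0
time: 14.65
tool_pos: [551.1, -126.4, 8.3]
tcp_rot: [3.137, -0.401, 1.439]
contact_force: [-2.7, 0.0, 7.8]
grip_width: 24.0
finger_force: 30.0
time: 15.55
tool_pos: [550.1, -125.0, 212.2]
tcp_rot: [3.138, -0.4, 1.438]
contact_force: [-0.6, 0.5, -4.3]
grip_width: 24.0
finger_force: 30.0
```

Front plate gripped and lifted. I measure the rear plate in the chamber to get a precise reference.

Run:
```python
from ov import *
ims={};g={}
for c in CM:
    g[c]=bot.capture(c); cv2.imwrite(f"pics/{c}5.png",g[c][:,:,::-1])
    m=bot.outline_of("rear_plate_grip",c); print(c,[(d["p"].round(2) if hasattr(d["p"],"round") else d["p"],d["pixel"],d["mask"].sum()) for d in m])
    if m: ims[c]=(m[0]["mask"]*255).astype(np.uint8)[:,:,None]
for cams in(("top","side"),("top",),("side",)):
    try: q,f=fit("rear_plate_grip",ims,(556.9,322,1.484),z0=68,cams=cams); print(cams,q.round(3),round(f,3))
    except Exception as e: print(e)
a=cv2.resize(g["top"][150:300,140:320],None,fx=2.2,fy=2.2,interpolation=2); b=cv2.resize(g["side"][100:300,270:500],None,fx=1.65,fy=1.65,interpolation=2)
cv2.imwrite("pics/c5.png",np.hstack([a,b[:330]])[:,:,::-1])
```

```text
top [(0.85, [194.2, 241.2], np.int64(2092)), (0.48, [222.6, 229.6], np.int64(11604))]
side [(0.94, [400.4, 173.4], np.int64(2232))]
('top', 'side') [557.342 321.415   1.489] 0.45
('top',) [557.129 320.413   1.511] 0.262
('side',) [555.6   323.435   1.504] 0.187
```

View pics/c5.png

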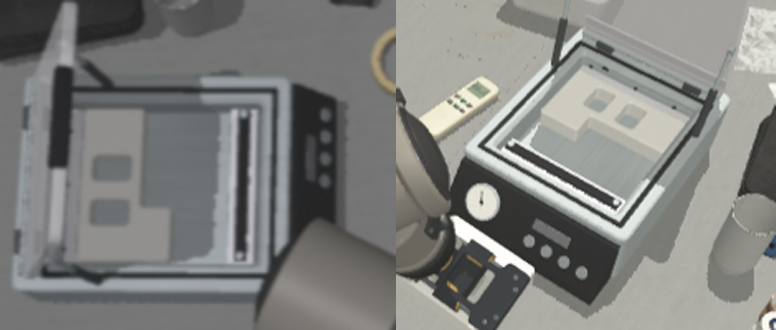

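The rear plate lies flat with its tongue hidden under the lip. Now bringing the front plate over.

```bash
python3 plan.py 589.4 226.1 155 1.484 0.4
```

```text
n 8 at [ 549.9 -124.8  211.2] d [ 39.5 350.9 -56.2] rot/row [ 0.002 -0.    -0.005] whole-in-R0 [302.9  -7.7 189.8] rv [ 0.019 -0.002 -0.043]
[37.9, -1.0, 23.7] [37.9, -0.7, 23.7] [37.9, -0.4, 23.7] [37.9, -0.2, 23.7] [37.9, 0.1, 23.7] [37.9, 0.3, 23.7] [37.9, 0.6, 23.7] [37.9, 0.9, 23.7]
```

```bash
python3 -m jog '[[38,-1,23.7,0.002,0,-0.005],[38,-0.7,23.7,0.002,0,-0.005],[38,-0.4,23.7,0.002,0,-0.005],[38,-0.2,23.7,0.002,0,-0.005],[38,0,23.7,0.002,0,-0.005],[38,0.3,23.7,0.002,0,-0.005],[38,0.6,23.7,0.002,0,-0.005],[37,0.9,23.7,0.002,0,-0.005],[0,0,0,0,0,0],[0,0,0,0,0,0]]'; python3 plan.py 589.4 226.1 130 1.484 0.4
```

```text
time: 16.75
tool_pos: [589.7, 226.6, 154.9]
tcp_rot: [3.14, -0.4, 1.484]
contact_force: [1.0, 0.2, -3.0]
grip_width: 23.7
finger_force: 30.0
n 1 at [589.7 226.6 154.9] d [ -0.3  -0.5 -24.9] rot/row [ 0.002  0.    -0.   ] whole-in-R0 [-10.2  -0.3  22.7] rv [ 0.002  0.    -0.   ]
[-10.2, -0.3, 22.7]
```

```bash
python3 -m jog '[[-5.1,-0.3,11.3,0,0,0],[-5.1,0,11.3,0,0,0],[-3.9,0,9.2,0,0,0],[0,0,0,0,0,0]]';  python3 plan.py 589.4 226.1 105 1.484 0.4
python3 - <<'E'
from ov import *
for c in CM: cv2.imwrite(f"pics/{c}6.png",bot.capture(c)[:,:,::-1])
o=bot.get_obs(); p=o["tool_pos"]; print(p)
g=(p[0]-.34,p[1]-3.9,1.484); PKn=(560.6,274.9,1.484)
import ov as O; O.PK=PKn
ov("pics/top6.png","top","front_plate_grip",g,p[2]-8.5,(150,150,130,130),2.9,"pics/a.png")
ov("pics/side6.png","side","front_plate_grip",g,p[2]-8.5,(300,110,170,160),2.35,"pics/b.png")
a=cv2.imread("pics/a.png");b=cv2.imread("pics/b.png");cv2.imwrite("pics/ov6.png",np.hstack([a[:376],b[:376]]))
E
```

```text
time: 17.15
tool_pos: [589.5, 223.9, 119.3]
tcp_rot: [3.141, -0.4, 1.479]
contact_force: [-0.4, 0.0, -4.7]
grip_width: 23.7
finger_force: 30.0
n 1 at [589.5 223.9 119.3] d [ -0.1   2.2 -14.3] rot/row [ 0.002  0.    -0.005] whole-in-R0 [-3.6 -0.3 14. ] rv [ 0.002  0.    -0.005]
[-3.6, -0.3, 14.0] 
[590.60487148 224.4719969  121.31548564]
```

View pics/ov6.png

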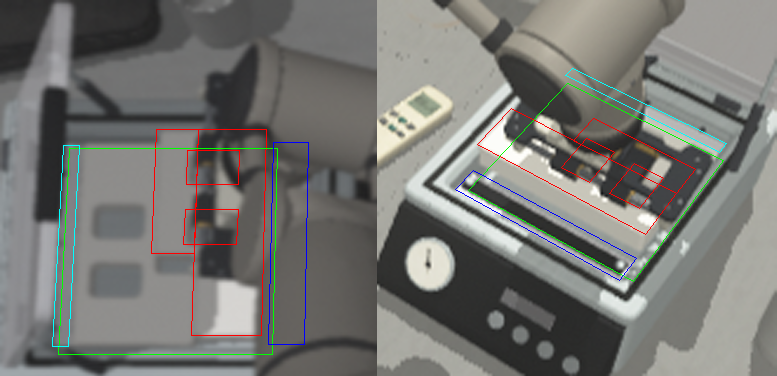

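The plate is over its gap, about 2 mm too far forward. I correct that while lowering and watch the force.

```bash
python3 -m jog '[[-0.8,0,4.8,0,0,-0.002],[-1.6,0,5,0,0,0],[-1.6,0,4.5,0,0,-0.002],[0,0,0,0,0,0],[0,0,0,0,0,0]]'; python3 -m jog '[[-1,0,2.3,0,0,0],[-1,0,2.3,0,0,0],[-1,0,2.3,0,0,0],[0,0,0,0,0,0]]'
```

```text
time: 17.75
tool_pos: [590.7, 226.9, 106.9]
tcp_rot: [3.135, -0.4, 1.486]
contact_force: [-0.0, 0.5, -3.6]
grip_width: 23.9
finger_force: 30.0
time: 18.15
tool_pos: [590.6, 226.7, 99.0]
tcp_rot: [3.136, -0.4, 1.486]
contact_force: [0.3, 0.5, -3.6]
grip_width: 23.9
finger_force: 30.0
```

Already below the tops of the bar and the rear plate with no contact. Continuing down.

```bash
python3 -m jog '[[-1,0.6,2.3,0,0,0],[-1,0.5,2.3,0,0,0],[-1,0,2.3,0,0,0],[-1,0,2.3,0,0,0],[-1,0,2.3,0,0,0],[-1,0,2.3,0,0,0],[0,0,0,0,0,0]]'; python3 -m jog '[[-1,0,2.3,0,0,0],[-1,0,2.3,0,0,0],[-0.4,0,1,0,0,0],[0,0,0,0,0,0]]'
```

```text
time: 18.85
tool_pos: [591.6, 226.6, 83.9]
tcp_rot: [3.136, -0.4, 1.486]
contact_force: [-2.6, 0.7, -2.7]
grip_width: 23.7
finger_force: 30.0
time: 19.25
tool_pos: [591.7, 226.6, 78.1]
tcp_rot: [3.136, -0.401, 1.486]
contact_force: [-4.9, 1.0, -2.5]
grip_width: 23.7
finger_force: 30.0
```

```bash
python3 -m jog '[[0,-1.2,0,0,0,0],[0,-1.2,0,0,0,0],[-0.4,0,1,0,0,0],[-0.3,0,0.7,0,0,0],[0,0,0,0,0,0]]'; python3 -m jog '[[-0.3,0,0.7,0,0,0],[0,0,0,0,0,0]]'
```

```text
time: 19.75
tool_pos: [590.3, 226.6, 76.8]
tcp_rot: [3.134, -0.401, 1.486]
contact_force: [0.3, -0.9, -1.5]
grip_width: 23.7
finger_force: 30.0
time: 19.95
tool_pos: [590.4, 226.6, 76.4]
tcp_rot: [3.133, -0.401, 1.487]
contact_force: [1.4, -1.5, 2.4]
grip_width: 23.9
finger_force: 30.0
```

On the floor (z 76.4, expected 76.5). Releasing and withdrawing.

```bash
python3 -m jog '[[0,0,0,0,0,0],[0,0,0,0,0,0],[0,0,0,0,0,0],[0,0,0,0,0,0]]' 42;  python3 -m jog '[[0,0,-10,0,0,0],[0,0,-25,0,0,0],[0,0,-45,0,0,0],[0,0,-45,0,0,0],[0,0,-45,0,0,0],[0,0,-20,0,0,0],[0,0,0,0,0,0]]'; python3 -m jog '[[-40,0,-16,0,0,0],[-40,0,-16,0,0,0],[-40,0,-16,0,0,0],[-40,0,-16,0,0,0],[-40,0,-16,0,0,0],[-40,0,-16,0,0,0],[-40,0,-16,0,0,0],[0,0,0,0,0,0],[0,0,0,0,0,0]]'
python3 - <<'E'
from h import *
g={c:bot.capture(c) for c in CM}; print(bot.get_obs()["time"])
a=cv2.resize(g["top"][150:300,140:320],None,fx=2.2,fy=2.2,interpolation=2); b=cv2.resize(g["side"][100:300,270:500],None,fx=1.65,fy=1.65,interpolation=2)
cv2.imwrite("pics/c7.png",np.hstack([a,b[:330]])[:,:,::-1])
E
```

```text
time: 20.35
tool_pos: [589.6, 226.9, 75.7]
tcp_rot: [3.135, -0.401, 1.486]
contact_force: [0.3, 1.0, -1.0]
grip_width: 38.6
finger_force: 0.0
time: 21.05
tool_pos: [583.6, 151.7, 254.8]
tcp_rot: [3.127, -0.4, 1.488]
contact_force: [0.7, 1.8, -0.6]
grip_width: 38.4
finger_force: 0.0
time: 21.95
tool_pos: [555.6, -147.5, 243.3]
tcp_rot: [3.137, -0.402, 1.484]
contact_force: [0.7, -0.3, -0.2]
grip_width: 38.6
finger_force: 0.0
22.05
```

View pics/c7.png

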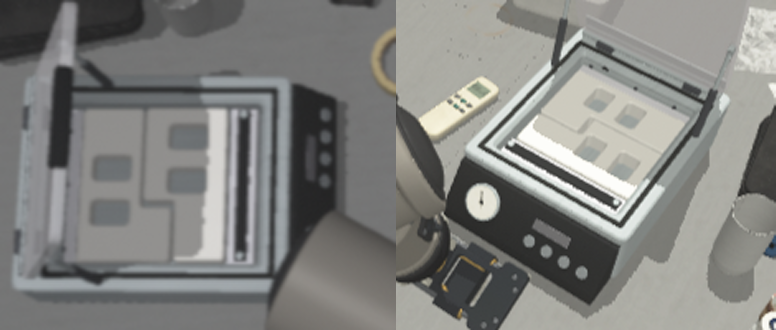

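Both plates lie flat and flush: the rear tongue is under the lip, there is a small even gap between the plates, and the lid is up. Handing in.

```bash
python3 -c "
from plant import bot; print(bot.close_job())"
```

```text
the job is handed in; nothing more can be done
None
```

I put both filler plates back and handed the job in at about 22 s; the last pictures show them lying flat on the chamber floor with the rear tongue under the lip and the lid up, but the hand-in call returned no verdict.

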